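# Put the office stamps back in their tray

## Task

The day's mail is stamped: put the four rubber stamps (round, square, narrow strip and broad rectangle) back in the wooden stamp tray, each standing upright and fully down in the recess of its own shape. Leave the brass-ended wax seal and the steel paperweight standing where they are: they have the same handle but do not belong in the tray.

Things in the scene. Friction and masses are not known exactly. Their poses are not given: they have to be found in the camera images.
- round_stamp_mid (a point): Rubber stamp, 82 mm tall, standing on its rubber face: a pale wooden handle on a round wooden mount 42 mm in diameter and 18 mm high. The turned handle is round: 15 mm thick at its waist (28 to 38 mm above the underside), 24 mm thick at the straight grip (48 to 74 mm above the underside), domed top at 82 mm. The point is at its centre, on the handle's axis, 41 mm above the underside; z is up along the handle.
- square_stamp_mid (a point): Rubber stamp, 82 mm tall, standing on its rubber face: a pale wooden handle on a square wooden mount 38 x 38 mm and 18 mm high. The turned handle is round: 15 mm thick at its waist (28 to 38 mm above the underside), 24 mm thick at the straight grip (48 to 74 mm above the underside), domed top at 82 mm. The point is at its centre, on the handle's axis, 41 mm above the underside; z is up along the handle.
- strip_stamp_mid (a point): Rubber stamp, 82 mm tall, standing on its rubber face: a pale wooden handle on a long narrow wooden mount 72 x 22 mm, 72 mm along its x axis, and 18 mm high. The turned handle is round: 15 mm thick at its waist (28 to 38 mm above the underside), 24 mm thick at the straight grip (48 to 74 mm above the underside), domed top at 82 mm. The point is at its centre, on the handle's axis, 41 mm above the underside; z is up along the handle.
- wide_stamp_mid (a point): Rubber stamp, 82 mm tall, standing on its rubber face: a pale wooden handle on a broad rectangular wooden mount 62 x 44 mm, 62 mm along its x axis, and 18 mm high. The turned handle is round: 15 mm thick at its waist (28 to 38 mm above the underside), 24 mm thick at the straight grip (48 to 74 mm above the underside), domed top at 82 mm. The point is at its centre, on the handle's axis, 41 mm above the underside; z is up along the handle.
- round_recess (a point): Pale wooden insert 100 x 74 mm in the stamp tray, with a round recess 58 mm in diameter in its middle, 10 mm deep, lined with grey felt. The point is the centre of the recess's floor; the insert's top is 10 mm above it, the tray's rim 18 mm above it. x is along the insert's 100 mm side, z up. The four inserts lie in any order, two by two, fixed in a shallow brown wooden tray 226 x 174 mm, in the same heading.
- square_recess (a point): Pale wooden insert 100 x 74 mm in the stamp tray, with a square recess 54 x 54 mm in its middle, 10 mm deep, lined with grey felt. The point is the centre of the recess's floor; the insert's top is 10 mm above it, the tray's rim 18 mm above it. x is along the insert's 100 mm side, z up. The four inserts lie in any order, two by two, fixed in a shallow brown wooden tray 226 x 174 mm, in the same heading.
- strip_recess (a point): Pale wooden insert 100 x 74 mm in the stamp tray, with a long narrow recess 88 x 38 mm (88 mm along its x axis) in its middle, 10 mm deep, lined with grey felt. The point is the centre of the recess's floor; the insert's top is 10 mm above it, the tray's rim 18 mm above it. x is along the insert's 100 mm side, z up. The four inserts lie in any order, two by two, fixed in a shallow brown wooden tray 226 x 174 mm, in the same heading.
- wide_recess (a point): Pale wooden insert 100 x 74 mm in the stamp tray, with a broad rectangular recess 78 x 60 mm (78 mm along its x axis) in its middle, 10 mm deep, lined with grey felt. The point is the centre of the recess's floor; the insert's top is 10 mm above it, the tray's rim 18 mm above it. x is along the insert's 100 mm side, z up. The four inserts lie in any order, two by two, fixed in a shallow brown wooden tray 226 x 174 mm, in the same heading.
- wax_seal_mid (a point): Wax seal, 82 mm tall, that looks like a stamp: the same handle on a small round brass die 26 mm in diameter and 18 mm high. Does not belong in the tray. The point is at its centre, on the handle's axis, 41 mm above the underside; z is up along the handle.
- paperweight_mid (a point): Paperweight, 82 mm tall, that looks like a stamp: the same handle on a round steel disc 58 mm in diameter, 14 mm thick, rising to 18 mm at the handle. Does not belong in the tray. The point is at its centre, on the handle's axis, 41 mm above the underside; z is up along the handle.

How it is judged (in metres and radians):
At the end, for the whole second after the job is handed in: Each of the four stamps stands upright (within 0.1 rad) and at rest on the floor of the recess of its own shape (height within 4 mm, centre within 12 mm of the recess's centre); the wax seal and the paperweight stand upright within 20 mm of where they were (horizontal distance between round_stamp_mid and round_recess below 0.012 m and z of round_stamp_mid in the frame of round_recess between 0.037 and 0.045 m and angle between each of round_stamp_mid, square_stamp_mid, strip_stamp_mid, wide_stamp_mid, wax_seal_mid, paperweight_mid's own z axis and vertical below 0.1 rad and linear speed of each of round_stamp, square_stamp, strip_stamp, wide_stamp below 0.02 m/s and angular speed of each of round_stamp, square_stamp, strip_stamp, wide_stamp below 0.2 rad/s and horizontal distance between square_stamp_mid and square_recess below 0.012 m and z of square_stamp_mid in the frame of square_recess between 0.037 and 0.045 m and horizontal distance between strip_stamp_mid and strip_recess below 0.012 m and z of strip_stamp_mid in the frame of strip_recess between 0.037 and 0.045 m and horizontal distance between wide_stamp_mid and wide_recess below 0.012 m and z of wide_stamp_mid in the frame of wide_recess between 0.037 and 0.045 m and distance of each of wax_seal_mid, paperweight_mid from where it was at the start of the episode below 0.02 m); the robot touches nothing.
It fails at once if the wax seal is moved more than 20 mm or tipped (distance of wax_seal_mid from where it was at the start of the episode above 0.02 m or angle between wax_seal_mid's own z axis and vertical above 0.35 rad).
It fails at once if the paperweight is moved more than 20 mm or tipped (distance of paperweight_mid from where it was at the start of the episode above 0.02 m or angle between paperweight_mid's own z axis and vertical above 0.35 rad).
It also fails if it takes over 93 s, if anything falls off the work surface, if the arm or the gripper's body presses on something with over 40 N, if the wrist force passes 120 N, or if a joint passes its speed limit or range.

## Robot

A 6-joint arm with a two-finger parallel gripper is mounted at the origin on the work surface. World frame = base frame: x ahead of the robot, y to its left, z up, the work surface at z = 0. Lengths are in mm, angles in rad, forces in N, time in s.
With the tool pointing down it reaches from about 350 to 875 mm from the base axis. Payload 15.5 kg.
Tool frame: the origin (TCP) lies midway between the tips of the shut fingers; the grasp point (between the pads) lies 19 mm behind it (arm.grip_point_offset is the distance from the TCP to the grasp point, in mm); z points along the fingers, y is the line along which they close (so a half turn about z gives the same grasp; the last joint's range is limited). The gripper opens to 85 mm and grips with 20 to 120 N. Pads are 22 mm wide; open, the fingers measure 114 mm over their backs; the gripper's body (76 mm by 85 mm) begins 54 mm behind the grasp point. The pads swing forward as they close: fully open they stand 13 mm farther back than shut.
Start: joints at [-1.379, 0.494, 1.345, -0, 1.302, -0.096], TCP at [177.403, -599.295, 231.277] pointing down, gripper open.
Joint ranges: [-2.91, 2.91], [-0.82, 2.16], [0.22, 2.67], [-1.22, 4.37], [0.12, 2.79], [-3.08, 3.08]. Speed limits (rad/s): [1.89, 1.89, 2.57, 3.01, 3.01, 3.01].

## Interface

Orientations are given as [roll, pitch, yaw] about the fixed x, y, z axes, in that order (R = Rz(yaw) Ry(pitch) Rx(roll)).
In Python, from cell import arm gives the robot as it stands.
- The arm moves only by the tool arm_command, never from a script. Its arguments are lists of equal length, an entry for each row: "dp": the shift along the tool's x, y, z in units of 30 mm (1.0 is 30 mm), a list of three; "turn": the turn, a rotation vector about the tool's x, y, z in units of 8 degrees (1.0 is 8 degrees), a list of three; "claw": the opening, from 0 (shut) to 1 (fully open). A call has 1 to 12 rows; each row is the pose to reach, as a shift and turn from the pose commanded when the call began, along the tool's axes at that moment; what a row does not reach only later rows make up. A row lasts 1/10 s, in which the tool goes at most 50 mm and 8.59 degrees, less where a joint would pass 70% of its speed; a pose out of reach is approached as far as the arm can. A call with a gripper value outside its range is refused whole. The fingers move at their own pace and stop on an object; the grip force is fixed at half the most. Time passes only in rows, so rows that repeat a pose let the fingers close. It gives the time, the measured TCP pose, the force, the opening and the grip force at its end, in the units of the state.
- arm.get_state(): the state, without advancing time (a new reading comes with each control period).
- arm.snapshot(name): name is "scene" or "side" or "wrist"; returns (picture, depth): 420x560x3 uint8, red, green, blue; 420x560 float32, mm along the optical axis (not along the pixel's ray), 0 where there is no reading.
- arm.get_calibration(name): a dict with "fx", "fy", "cx", "cy" (pixels), "xyz" and "rotation" of the camera in the world. Camera axes: x right, y up, looking along -z (the intrinsics and any distortion apply to the point x, -y, -z); pixel columns grow to the right and rows downward; lengths in mm; the calibration is good to about 2 mm. A picture is of the moment at which its call begins: read the wrist's pose just before it. get_calibration takes no time and is no camera call; for the wrist camera it gives the pose at the moment of the call.
- arm.finish_job(): hands the job in; it is judged then, once.
Trained networks look in the newest picture that a camera, given by its name, has taken for a name from the list of things; names that differ only in an ending like _2 or _b are one class to them, and where a whole thing is asked for, a point or a joint stands for the part that bears it (a point fixed in the world has none). Each returns a list of dicts, best first, with "conf" (0 to 1); they miss things now and then, are a little off and sometimes report something else, mostly with a low value. They report only what shows in the picture. A call takes as long as a camera call.
- arm.search_frame(camera, name): "extent" ([left, top, right, bottom] in pixels, round what is visible of it).
- arm.silhouettes(camera, name): "region" (420x560 bool, what is visible of it) and "extent" ([left, top, right, bottom] in pixels, round what is visible of it).
The state is a dict: "clock": time; "joint_positions": joint angles; "dq": joint speeds; "effort": joint torques, N m; "tool_pos": TCP position; "ee_rot": TCP orientation; "contact_force": force on the tool from outside, world axes, zero at the start; "wrist_torque": the same for the moment, N m; "finger_gap": opening from 0.0 (shut) to 1.0 (fully open); "gripper_force": force on a finger pad.
Only numpy, scipy, OpenCV 4.12 (cv2) and the standard library are available. Lean on these libraries where they do the work, as an engineer would, in place of code of your own. Each camera call takes 0.05 s, during which the arm holds its last target. There are 200 camera calls.

## Working session

There is one attempt and no reset: what is moved stays moved. The work goes in short steps, Python scripts to look and compute and a tool call to move; the robot and the scene stay as the last step left them, time stands still between calls to the robot, and variables do not carry over. Pictures are saved under pics/ and viewed, at most 14 in all, crops included, and the job is handed in when it is done.

Besides the shell and the picture viewer there is one more tool, called after "Emit:" as name(argument=value, ...) on one line, values as JSON. arm_command: Moves the arm, as the interface text tells. Its arguments: {"type":"object","properties":{"dp":{"type":"array"},"turn":{"type":"array"},"claw":{"type":"array"}},"required":["dp","turn","claw"]}

```bash
ls; mkdir -p pics; cat > h.py <<'E'
import numpy as np, cv2
from cell import arm
def snap(n,f=None):
    c=arm.get_calibration(n); p,d=arm.snapshot(n)
    if f: cv2.imwrite('pics/'+f,cv2.cvtColor(p,cv2.COLOR_RGB2BGR))
    return p,d,c
def cloud(d,c):
    v,u=np.mgrid[0:d.shape[0],0:d.shape[1]]
    P=np.stack([(u-c['cx'])/c['fx']*d,-(v-c['cy'])/c['fy']*d,-d],-1)
    R=np.array(c['rotation'])
    if R.shape!=(3,3):
        from scipy.spatial.transform import Rotation as Q
        R=Q.from_euler('xyz',R.ravel()).as_matrix()
    W=P@R.T+np.array(c['xyz']); W[d<=0]=np.nan
    return W
E
python3 - <<'E'
from h import *
for n in ('scene','side'):
    p,d,c=snap(n,n+'0.png'); W=cloud(d,c); print(n,c)
    for t in ['round_stamp_mid','square_stamp_mid','strip_stamp_mid','wide_stamp_mid','wax_seal_mid','paperweight_mid','round_recess','square_recess','strip_recess','wide_recess']:
        for r in arm.silhouettes(n,t)[:2]:
            Q=W[r['region']]; Q=Q[~np.isnan(Q[:,0])]
            hi=Q[(Q[:,2]>50)&(Q[:,2]<90)]
            print(t,round(r['conf'],2),np.round(r['extent']),np.round(np.median(Q,0)),'hi',np.round(np.median(hi,0)) if len(hi) else None)
E
```

```text
pics
scene {'fx': 502.27514121962844, 'fy': 502.27514121962844, 'cx': 277.45591922005, 'cy': 205.4618574646177, 'xyz': array([1221.68254737, -110.07862073,  767.24133194]), 'rotation': array([ 0.77594675, -0.01946293,  1.42749938])}
round_stamp_mid 0.61 [177. 179. 198. 220.] [ 481. -178.   20.] hi [ 480. -177.   71.]
round_stamp_mid 0.61 [170. 231. 204. 276.] [ 615. -181.   15.] hi [ 614. -182.   72.]
square_stamp_mid 0.71 [125. 189. 142. 226.] [ 489. -285.   20.] hi [ 488. -285.   70.]
strip_stamp_mid 0.68 [238. 176. 258. 221.] [485. -54.  18.] hi [484. -53.  71.]
wide_stamp_mid 0.69 [237. 234. 271. 280.] [638. -57.  17.] hi [637. -56.  73.]
wide_stamp_mid 0.29 [124. 189. 145. 227.] [ 488. -285.   19.] hi [ 488. -285.   70.]
wax_seal_mid 0.62 [110. 243. 135. 280.] [ 622. -294.   46.] hi [ 622. -294.   72.]
paperweight_mid 0.8 [169. 232. 203. 278.] [ 615. -181.   15.] hi [ 614. -182.   72.]
round_recess 0.68 [322. 215. 368. 256.] [590. 132.  17.] hi None
round_recess 0.48 [125. 188. 145. 226.] [ 489. -286.   20.] hi [ 488. -285.   70.]
square_recess 0.91 [340. 177. 391. 218.] [486. 2
[... 332 characters left out ...]
.72107492, -0.01379481, -2.43259906])}
square_stamp_mid 0.55 [363. 150. 384. 179.] [ 475. -279.   20.] hi [ 476. -279.   71.]
wide_stamp_mid 0.77 [263. 172. 291. 206.] [623. -49.  18.] hi [624. -49.  73.]
wide_stamp_mid 0.28 [241. 243. 293. 286.] [495. 122.  18.] hi None
wax_seal_mid 0.62 [333. 127. 346. 155.] [ 611. -290.   31.] hi [ 610. -289.   71.]
paperweight_mid 0.84 [305. 148. 324. 180.] [ 600. -175.   17.] hi [ 601. -176.   72.]
round_recess 0.81 [212. 221. 260. 262.] [595. 130.  19.] hi None
square_recess 0.85 [220. 264. 274. 311.] [491. 198.  18.] hi None
strip_recess 0.88 [242. 246. 295. 286.] [493. 121.  17.] hi None
wide_recess 0.83 [190. 242. 239. 285.] [593. 204.  12.] hi None
```

```bash
python3 - <<'E'
from h import *
for n in ('scene','side'):
    a=cv2.imread(f'pics/{n}0.png'); 
    a=a[150:300,90:430] if n=='scene' else a[110:330,170:420]
    cv2.imwrite(f'pics/{n}0c.png',cv2.resize(a,None,fx=2.3,fy=2.3,interpolation=2))
# yaw of stamps: base-height points
for n in ('scene','side'):
    p,d,c=snap(n); W=cloud(d,c)
    for t,x,y in [('round',474,-177),('square',482,-282),('wide',631,-53),('strip',478,-52)]:
        m=(abs(W[...,0]-x)<60)&(abs(W[...,1]-y)<60)&(W[...,2]>14.5)&(W[...,2]<22)
        Q=W[m][:,:2].astype(np.float32); 
        if len(Q)>5: print(n,t,len(Q),cv2.minAreaRect(Q))
    m=(W[...,0]>350)&(W[...,0]<750)&(W[...,1]>60)&(W[...,1]<330)&(W[...,2]>12)&(W[...,2]<45)
    Q=W[m]; print('tray',cv2.minAreaRect(Q[:,:2].astype(np.float32)),np.percentile(Q[:,2],[5,50,95]))
E
```

```text
scene round 162 ((475.23052978515625, -178.6547393798828), (39.62003707885742, 39.35997009277344), 87.72454833984375)
scene square 183 ((481.7730407714844, -286.8001403808594), (39.24529266357422, 37.67866897583008), 11.609960556030273)
scene wide 428 ((630.1056518554688, -55.82941436767578), (61.767967224121094, 44.09931945800781), 10.057114601135254)
scene strip 166 ((478.24603271484375, -51.75837707519531), (21.7308292388916, 74.75748443603516), 64.23870086669922)
tray ((585.3255615234375, 152.32386779785156), (314.8597412109375, 207.8651123046875), 4.2909040451049805) [14.44323985 19.11835702 27.74196   ]
side round 114 ((471.3519287109375, -175.99313354492188), (40.73701858520508, 39.683807373046875), 23.82180404663086)
side square 109 ((479.0830993652344, -287.0283203125), (38.1982536315918, 41.5964241027832), 11.392293930053711)
side wide 257 ((627.754150390625, -55.39134979248047), (62.73176956176758, 48.04188537597656), 10.750592231750488)
side strip 160 ((475.349853515625, -51.80952835083008), (23.453508377075195, 73.17448425292969), 64.02127075195312)
tray ((585.4459838867188, 163.87387084960938), (327.3822021484375, 194.41880798339844), 0.4290892481803894) [13.02819824 20.42992234 29.57278825]
```

View pics/scene0c.png

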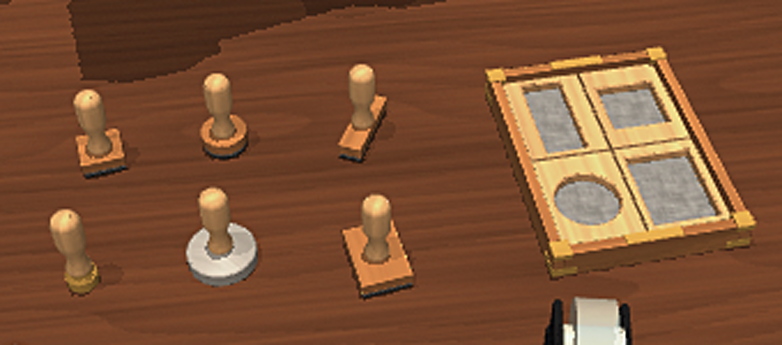

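View pics/side0c.png

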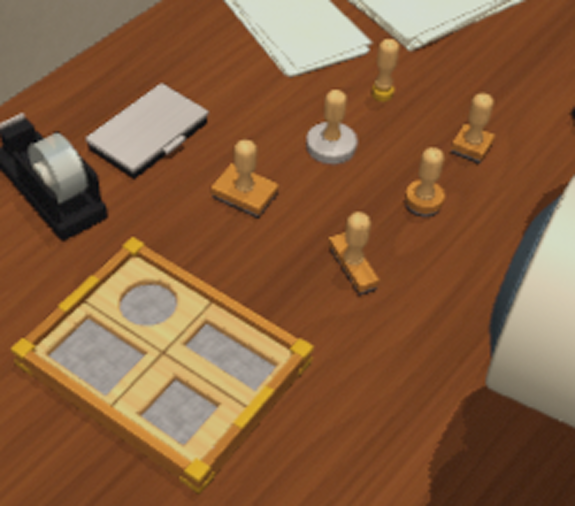

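```bash
cat >> h.py <<'E'
from scipy.spatial.transform import Rotation as Q_
def to(x,y,z,yaw):
    "yaw deg = direction of tool y(closing) axis irrelevant half-turns; tool down rpy=[pi,0,yaw]"
    s=arm.get_state(); p=np.array(s['tool_pos']); R=Q_.from_euler('xyz',s['ee_rot'])
    best=None
    T=Q_.from_euler('xyz',[np.pi,0,np.radians(yaw)])
    dp=R.inv().apply(np.array([x,y,z])-p)/30
    rv=np.degrees((R.inv()*T).as_rotvec())/8
    print('dp',np.round(dp,2),'turn',np.round(rv,2))
E
python3 - <<'E'
from h import *
s=arm.get_state(); print(s['ee_rot'],s['clock'],np.degrees(s['ee_rot']))
for n in ('scene','side'):
    p,d,c=snap(n); W=cloud(d,c)
    reg={}
    for t in ['round_recess','square_recess','strip_recess','wide_recess']:
        r=arm.silhouettes(n,t)[0]['region']; Q=W[r]; Q=Q[np.isfinite(Q[:,0])]
        reg[t]=Q; lo=np.percentile(Q[:,2],3); fl=Q[Q[:,2]<14]
        print(n,t,np.round(cv2.minAreaRect(Q[:,:2].astype(np.float32))[0]),np.round(np.percentile(Q[:,2],[5,25,50,75,95]),1),np.round(cv2.minAreaRect(fl[:,:2].astype(np.float32))[0]))
    ctr=np.mean([np.median(q[:,:2],0) for q in reg.values()],0)
    m=(np.hypot(W[...,0]-ctr[0],W[...,1]-ctr[1])<150)&(W[...,2]>11)&(W[...,2]<40)
    k,l=cv2.connectedComponents(m.astype(np.uint8)); v=np.bincount(l[m]); L=v.argmax()
    Q=W[l==L]; print('tray',cv2.minAreaRect(Q[:,:2].astype(np.float32)),np.round(np.percentile(Q[:,2],[2,10,50,90,98]),1))
to(629,-55,200,0)
E
```

```text
[-3.14158124e+00 -1.88481455e-05  2.87757555e-01] 1.2 [-1.79999346e+02 -1.07991919e-03  1.64872934e+01]
scene round_recess [595. 130.] [ 7.4  9.6 17.2 18.7 20.4] [593. 134.]
scene square_recess [489. 199.] [ 7.1 10.  16.8 18.5 20.2] [489. 200.]
scene strip_recess [494. 123.] [ 7.   9.1 16.4 18.4 20.2] [493. 135.]
scene wide_recess [588. 205.] [ 6.9  8.5 10.2 17.3 19.6] [587. 204.]
tray ((542.6140747070312, 165.0255126953125), (230.43746948242188, 176.41517639160156), 4.089809417724609) [11.9 15.5 19.  27.  28.5]
side round_recess [595. 129.] [ 9.  11.8 18.6 20.2 22. ] [589. 132.]
side square_recess [488. 199.] [ 8.5 11.1 18.3 20.1 22.6] [501. 193.]
side strip_recess [492. 124.] [ 8.7 11.  17.7 19.9 21.8] [494. 131.]
side wide_recess [589. 207.] [ 8.3 10.2 12.2 19.1 21.9] [586. 200.]
tray ((540.8380737304688, 165.618408203125), (229.3932647705078, 176.66384887695312), 3.9467928409576416) [11.3 13.3 20.2 28.4 30.2]
dp [ 19.58 -13.12   1.04] turn [-0.    0.    2.06]
```

Emit:
arm_command(dp=[[19.58, -13.12, 1.04], [19.58, -13.12, 1.04], [19.58, -13.12, 1.04], [19.58, -13.12, 1.04], [19.58, -13.12, 1.04], [19.58, -13.12, 1.04], [19.58, -13.12, 1.04], [19.58, -13.12, 1.04], [19.58, -13.12, 1.04], [19.58, -13.12, 1.04], [19.58, -13.12, 1.04], [19.58, -13.12, 1.04]], turn=[[0, 0, 0.76], [0, 0, 0.76], [0, 0, 0.76], [0, 0, 0.76], [0, 0, 0.76], [0, 0, 0.76], [0, 0, 0.76], [0, 0, 0.76], [0, 0, 0.76], [0, 0, 0.76], [0, 0, 0.76], [0, 0, 0.76]], claw=[0.6, 0.6, 0.6, 0.6, 0.6, 0.6, 0.6, 0.6, 0.6, 0.6, 0.6, 0.6])

```text
clock: 2.9
tool_pos: [561.3, -136.1, 204.9]
ee_rot: [3.141, -0.0, 0.182]
contact_force: [0.4, -1.0, 1.2]
finger_gap: 0.599
gripper_force: 0.0
```

```bash
python3 - <<'E'
from h import *
s=arm.get_state(); print(s['tool_pos'],np.degrees(s['ee_rot']))
to(629,-55,130,10.4)
to(629,-55,40,10.4)
E
```

```text
[ 561.31735999 -136.13069654  204.90318319] [ 1.79984546e+02 -1.67068813e-02  1.04203753e+01]
dp [ 2.71 -2.25  2.5 ] turn [ 0. -0.  0.]
dp [ 2.71 -2.25  5.5 ] turn [ 0. -0.  0.]
```

Emit:
arm_command(dp=[[2.71, -2.25, 2.5], [2.71, -2.25, 2.5], [2.71, -2.25, 2.5], [2.71, -2.25, 2.5], [2.71, -2.25, 2.5]], turn=[[0, 0, 0], [0, 0, 0], [0, 0, 0], [0, 0, 0], [0, 0, 0]], claw=[0.6, 0.6, 0.6, 0.6, 0.6])

```text
clock: 3.4
tool_pos: [627.9, -56.6, 129.5]
ee_rot: [-3.141, 0.001, 0.183]
contact_force: [0.1, 0.1, 0.1]
finger_gap: 0.601
gripper_force: 0.0
```

```bash
python3 - <<'E'
from h import *
to(629,-55,40,10.4)
p,d,c=snap('wrist','w1.png'); W=cloud(d,c)
m=(abs(W[...,0]-629)<30)&(abs(W[...,1]+55)<30)&(W[...,2]>60)&(W[...,2]<90)
if m.any(): print(m.sum(),cv2.minAreaRect(W[m][:,:2].astype(np.float32)),W[m][:,2].max())
m=(abs(W[...,0]-629)<60)&(abs(W[...,1]+55)<60)&(W[...,2]>12)&(W[...,2]<23)
if m.any(): print(m.sum(),cv2.minAreaRect(W[m][:,:2].astype(np.float32)))
E
```

```text
dp [ 0.05 -0.05  2.98] turn [-0.    0.01  0.01]
1124 ((627.071044921875, -52.288761138916016), (22.998050689697266, 23.625837326049805), 57.76006317138672) 83.17204904383902
2581 ((626.9788818359375, -52.527496337890625), (62.200721740722656, 44.085548400878906), 9.998001098632812)
```

View pics/w1.png

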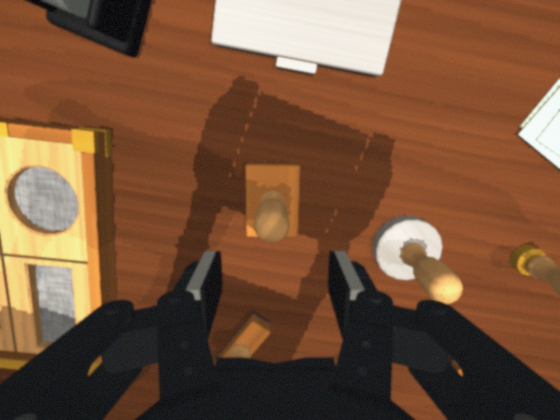

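Emit:
arm_command(dp=[[0, -0.1, 1.5], [0, -0.1, 2.98], [0, -0.1, 2.98], [0, -0.1, 2.98], [0, -0.1, 2.98], [0, -0.1, 2.98], [0, -0.1, 2.98], [0, -0.1, 2.98], [0, -0.1, 2.98]], turn=[[0, 0, 0], [0, 0, 0], [0, 0, 0], [0, 0, 0], [0, 0, 0], [0, 0, 0], [0, 0, 0], [0, 0, 0], [0, 0, 0]], claw=[0.6, 0.6, 0.6, 0.6, 0, 0, 0, 0, 0])

```text
clock: 4.35
tool_pos: [628.7, -54.3, 43.0]
ee_rot: [3.14, -0.003, 0.182]
contact_force: [-1.7, -0.7, 13.0]
finger_gap: 0.263
gripper_force: 58.1
```

```bash
python3 - <<'E'
from h import *
s=arm.get_state(); print(s['tool_pos'],s['finger_gap'],s['gripper_force'])
to(627.5,-53.5,130,10.4); to(589,205.7,130,4)
E
```

```text
[628.74365962 -54.31052604  42.9980019 ] 0.2633443536078323 58.082680106163025
dp [-0.03 -0.03 -2.9 ] turn [ 0.01 -0.02  0.  ]
dp [ 0.27 -8.76 -2.91] turn [ 0.01 -0.03  0.8 ]
```

Emit:
arm_command(dp=[[0, 0, -1.5], [0, 0, -2.9], [0.27, -8.76, -2.9], [0.27, -8.76, -2.9], [0.27, -8.76, -2.9], [0.27, -8.76, -2.9], [0.27, -8.76, -2.9], [0.27, -8.76, -2.9], [0.27, -8.76, -2.9], [0.27, -8.76, -2.9], [0.27, -8.76, -2.9], [0.27, -8.76, -2.9]], turn=[[0, 0, 0], [0, 0, 0], [0, 0, 0.8], [0, 0, 0.8], [0, 0, 0.8], [0, 0, 0.8], [0, 0, 0.8], [0, 0, 0.8], [0, 0, 0.8], [0, 0, 0.8], [0, 0, 0.8], [0, 0, 0.8]], claw=[0, 0, 0, 0, 0, 0, 0, 0, 0, 0, 0, 0])

```text
clock: 5.55
tool_pos: [588.3, 204.6, 127.7]
ee_rot: [3.141, -0.0, 0.068]
contact_force: [0.8, 0.0, -1.3]
finger_gap: 0.262
gripper_force: 59.4
```

```bash
python3 - <<'E'
from h import *
s=arm.get_state(); print(s['tool_pos'],np.degrees(s['ee_rot']))
to(589,205.7,60,4)
snap('wrist','w2.png')
E
```

```text
[588.26749822 204.64967667 127.66239521] [ 1.79994011e+02 -1.16218537e-02  3.91522523e+00]
dp [ 0.03 -0.03  2.26] turn [ 0.   -0.   -0.01]
```

View pics/w2.png

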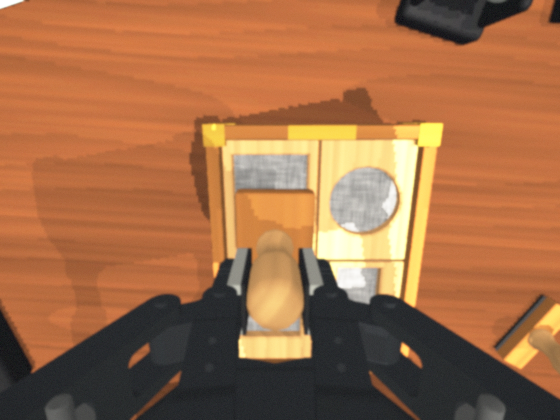

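Emit:
arm_command(dp=[[0.03, -0.03, 1], [0.03, -0.03, 1.8], [0.03, -0.03, 2.3], [0.03, -0.03, 2.52], [0.03, -0.03, 2.52], [0.03, -0.03, 2.52], [0.03, -0.03, 2.52], [0.03, -0.03, 2.52], [0.03, -0.03, 2.52], [0.03, -0.03, 1], [0.03, -0.03, -0.5], [0.03, -0.03, -0.5]], turn=[[0, 0, 0], [0, 0, 0], [0, 0, 0], [0, 0, 0], [0, 0, 0], [0, 0, 0], [0, 0, 0], [0, 0, 0], [0, 0, 0], [0, 0, 0], [0, 0, 0], [0, 0, 0]], claw=[0, 0, 0, 0, 0, 0, 0.55, 0.55, 0.55, 0.55, 0.55, 0.55])

```text
clock: 6.8
tool_pos: [591.7, 207.7, 148.3]
ee_rot: [-3.14, -0.009, 0.07]
contact_force: [0.0, 0.7, -1.2]
finger_gap: 0.555
gripper_force: 0.0
```

```bash
cat >> h.py <<'E'
def chk(x,y,cam='wrist'):
    p,d,c=snap(cam); W=cloud(d,c)
    m=(abs(W[...,0]-x)<25)&(abs(W[...,1]-y)<25)&(W[...,2]>60)&(W[...,2]<115)
    if m.any():
        b=cv2.minAreaRect(W[m][:,:2].astype(np.float32)); print(cam,'handle',np.round(b[0],1),np.round(b[1],1),'top',round(np.percentile(W[m][:,2],99),1))
E
python3 - <<'E'
from h import *
chk(589,205.7); chk(589,205.7,'scene');chk(589,205.7,'side')
to(476,-52,150,-26)
E
```

```text
wrist handle [586.1 208.9] [23.2 23.1] top 92.3
scene handle [591.2 204.7] [21.7 22.4] top 91.4
side handle [585.7 206.9] [21.2 21.8] top 93.4
dp [-4.34  8.35 -0.25] turn [ 0.   -0.    3.75]
```

Emit:
arm_command(dp=[[-4.34, 8.35, 0.4], [-4.34, 8.35, 0.4], [-4.34, 8.35, 0.4], [-4.34, 8.35, 0.4], [-4.34, 8.35, 0.4], [-4.34, 8.35, 0.4], [-4.34, 8.35, 0.4], [-4.34, 8.35, 0.4], [-4.34, 8.35, 0.4], [-4.34, 8.35, 0.4], [-4.34, 8.35, 0.4]], turn=[[0, 0, 3.75], [0, 0, 3.75], [0, 0, 3.75], [0, 0, 3.75], [0, 0, 3.75], [0, 0, 3.75], [0, 0, 3.75], [0, 0, 3.75], [0, 0, 3.75], [0, 0, 3.75], [0, 0, 3.75]], claw=[0.55, 0.55, 0.55, 0.55, 0.55, 0.55, 0.55, 0.55, 0.55, 0.55, 0.55])

```text
clock: 8.05
tool_pos: [476.6, -51.3, 130.3]
ee_rot: [-3.142, 0.0, -0.452]
contact_force: [0.1, -0.2, 0.2]
finger_gap: 0.548
gripper_force: 0.0
```

```bash
python3 - <<'E'
from h import *
s=arm.get_state(); print(s['tool_pos'],np.degrees(s['ee_rot']))
chk(476,-52)
to(475.5,-51.5,40,-26)
E
```

```text
[476.57053529 -51.27800502 130.2830523 ] [-1.79997410e+02  1.01478300e-02 -2.59123553e+01]
wrist handle [474.1 -49. ] [23.1 23.2] top 82.3
dp [-0.03  0.02  3.01] turn [-0.    0.    0.01]
```

Emit:
arm_command(dp=[[-0.04, 0, 1.5], [-0.04, 0, 2.95], [-0.04, 0, 2.95], [-0.04, 0, 2.95], [-0.04, 0, 2.95], [-0.04, 0, 2.95], [-0.04, 0, 2.95], [-0.04, 0, 2.95], [-0.04, 0, 2.95]], turn=[[0, 0, 0], [0, 0, 0], [0, 0, 0], [0, 0, 0], [0, 0, 0], [0, 0, 0], [0, 0, 0], [0, 0, 0], [0, 0, 0]], claw=[0.55, 0.55, 0.55, 0.55, 0, 0, 0, 0, 0])

```text
clock: 9.0
tool_pos: [476.5, -51.7, 44.0]
ee_rot: [-3.141, -0.004, -0.454]
contact_force: [-1.1, 2.3, 9.3]
finger_gap: 0.266
gripper_force: 58.2
```

```bash
python3 - <<'E'
from h import *
to(475.5,-51,140,-26); to(494.4,124.9,140,4)
E
```

```text
dp [-0.03 -0.01 -3.2 ] turn [-0.01 -0.03  0.  ]
dp [-2.03 -5.56 -3.2 ] turn [-0.   -0.03 -3.75]
```

Emit:
arm_command(dp=[[0, 0, -1.5], [0, 0, -3], [-2.03, -5.56, -3], [-2.03, -5.56, -3], [-2.03, -5.56, -3], [-2.03, -5.56, -3], [-2.03, -5.56, -3], [-2.03, -5.56, -3], [-2.03, -5.56, -3], [-2.03, -5.56, -3], [-2.03, -5.56, -3]], turn=[[0, 0, 0], [0, 0, 0], [0, 0, -3.75], [0, 0, -3.75], [0, 0, -3.75], [0, 0, -3.75], [0, 0, -3.75], [0, 0, -3.75], [0, 0, -3.75], [0, 0, -3.75], [0, 0, -3.75]], claw=[0, 0, 0, 0, 0, 0, 0, 0, 0, 0, 0])

```text
clock: 10.1
tool_pos: [493.7, 124.2, 132.1]
ee_rot: [3.142, -0.0, 0.068]
contact_force: [0.8, -0.8, -0.9]
finger_gap: 0.262
gripper_force: 59.0
```

```bash
python3 - <<'E'
from h import *
s=arm.get_state(); print(s['tool_pos'],np.degrees(s['ee_rot']))
to(494.4,124.9,53.5,4)
E
```

```text
[493.68191846 124.24801315 132.14526517] [ 1.79998876e+02 -8.52332840e-03  3.91292147e+00]
dp [ 0.02 -0.02  2.62] turn [ 0.   -0.   -0.01]
```

Emit:
arm_command(dp=[[0.02, -0.02, 1], [0.02, -0.02, 1.8], [0.02, -0.02, 2.4], [0.02, -0.02, 2.62], [0.02, -0.02, 2.62], [0.02, -0.02, 2.62], [0.02, -0.02, 2.62], [0.02, -0.02, 2.62], [0.02, -0.02, 2.62], [0.02, -0.02, 1], [0.02, -0.02, -0.5], [0.02, -0.02, -0.5]], turn=[[0, 0, 0], [0, 0, 0], [0, 0, 0], [0, 0, 0], [0, 0, 0], [0, 0, 0], [0, 0, 0], [0, 0, 0], [0, 0, 0], [0, 0, 0], [0, 0, 0], [0, 0, 0]], claw=[0, 0, 0, 0, 0, 0, 0.55, 0.55, 0.55, 0.55, 0.55, 0.55])

```text
clock: 11.3
tool_pos: [496.8, 126.1, 151.9]
ee_rot: [-3.141, -0.008, 0.07]
contact_force: [0.3, -0.4, -1.6]
finger_gap: 0.553
gripper_force: 0.0
```

```bash
python3 - <<'E'
from h import *
for c in('wrist','scene','side'): chk(494.4,124.9,c)
to(473,-177,130,4)
E
```

```text
wrist handle [490.3 127.7] [22.9 23.1] top 92.1
scene handle [495.8 123.9] [19.8 22.6] top 91.4
side handle [489.8 127.1] [21.2 20.3] top 93.4
dp [-1.41 10.02  0.56] turn [ 0. -0.  0.]
```

Emit:
arm_command(dp=[[-1.41, 10.02, 0.5], [-1.41, 10.02, 0.5], [-1.41, 10.02, 0.5], [-1.41, 10.02, 0.5], [-1.41, 10.02, 0.5], [-1.41, 10.02, 0.5], [-1.41, 10.02, 0.5], [-1.41, 10.02, 0.5], [-1.41, 10.02, 0.5], [-1.41, 10.02, 0.5], [-1.41, 10.02, 0.5], [-1.41, 10.02, 0.5]], turn=[[0, 0, 0], [0, 0, 0], [0, 0, 0], [0, 0, 0], [0, 0, 0], [0, 0, 0], [0, 0, 0], [0, 0, 0], [0, 0, 0], [0, 0, 0], [0, 0, 0], [0, 0, 0]], claw=[0.55, 0.55, 0.55, 0.55, 0.55, 0.55, 0.55, 0.55, 0.55, 0.55, 0.55, 0.55])

```text
clock: 12.65
tool_pos: [473.1, -176.3, 131.9]
ee_rot: [-3.142, 0.0, 0.071]
contact_force: [0.3, -0.3, 0.2]
finger_gap: 0.553
gripper_force: 0.0
```

```bash
python3 - <<'E'
from h import *
s=arm.get_state(); print(s['tool_pos'],np.degrees(s['ee_rot']))
chk(473,-177)
to(472.5,-176.5,41,4)
E
```

```text
[ 473.12516808 -176.26233943  131.94111475] [-1.79995041e+02  3.52102148e-03  4.08747035e+00]
wrist handle [ 470.7 -174.8] [22.8 23.3] top 82.5
dp [-0.02 -0.    3.03] turn [ 0.   -0.    0.01]
```

Emit:
arm_command(dp=[[-0.03, -0.02, 1.5], [-0.03, -0.02, 3], [-0.03, -0.02, 3], [-0.03, -0.02, 3], [-0.03, -0.02, 3], [-0.03, -0.02, 3], [-0.03, -0.02, 3], [-0.03, -0.02, 3], [-0.03, -0.02, 3]], turn=[[0, 0, 0], [0, 0, 0], [0, 0, 0], [0, 0, 0], [0, 0, 0], [0, 0, 0], [0, 0, 0], [0, 0, 0], [0, 0, 0]], claw=[0.55, 0.55, 0.55, 0.55, 0, 0, 0, 0, 0])

```text
clock: 13.6
tool_pos: [473.2, -177.0, 44.0]
ee_rot: [3.14, -0.003, 0.07]
contact_force: [0.1, 1.1, 8.9]
finger_gap: 0.262
gripper_force: 58.2
```

```bash
python3 - <<'E'
from h import *
to(594.2,131.9,190,4)
E
```

```text
dp [ 4.76 -9.98 -4.87] turn [ 0.01 -0.02  0.  ]
```

Emit:
arm_command(dp=[[0, 0, -1.6], [0, 0, -3.2], [0, 0, -4.8], [4.76, -9.98, -4.8], [4.76, -9.98, -4.8], [4.76, -9.98, -4.8], [4.76, -9.98, -4.8], [4.76, -9.98, -4.8], [4.76, -9.98, -4.8], [4.76, -9.98, -4.8], [4.76, -9.98, -4.8], [4.76, -9.98, -4.8]], turn=[[0, 0, 0], [0, 0, 0], [0, 0, 0], [0, 0, 0], [0, 0, 0], [0, 0, 0], [0, 0, 0], [0, 0, 0], [0, 0, 0], [0, 0, 0], [0, 0, 0], [0, 0, 0]], claw=[0, 0, 0, 0, 0, 0, 0, 0, 0, 0, 0, 0])

```text
clock: 14.8
tool_pos: [593.6, 132.7, 187.2]
ee_rot: [3.141, -0.001, 0.072]
contact_force: [0.2, 0.1, -0.6]
finger_gap: 0.265
gripper_force: 59.1
```

```bash
python3 - <<'E'
from h import *
s=arm.get_state(); print(s['tool_pos'])
to(594.2,131.9,53.5,4)
E
```

```text
[593.57693129 132.67627428 187.22574555]
dp [0.01 0.03 4.46] turn [ 0.   -0.01  0.01]
```

Emit:
arm_command(dp=[[0.01, 0.02, 1.5], [0.01, 0.02, 3], [0.01, 0.02, 4], [0.01, 0.02, 4.45], [0.01, 0.02, 4.45], [0.01, 0.02, 4.45], [0.01, 0.02, 4.45], [0.01, 0.02, 4.45], [0.01, 0.02, 4.45], [0.01, 0.02, 4.45], [0.01, 0.02, 2.8], [0.01, 0.02, 1.3]], turn=[[0, 0, 0], [0, 0, 0], [0, 0, 0], [0, 0, 0], [0, 0, 0], [0, 0, 0], [0, 0, 0], [0, 0, 0], [0, 0, 0], [0, 0, 0], [0, 0, 0], [0, 0, 0]], claw=[0, 0, 0, 0, 0, 0, 0.5, 0.5, 0.5, 0.5, 0.5, 0.5])

```text
clock: 16.0
tool_pos: [593.2, 131.4, 147.5]
ee_rot: [3.141, 0.002, 0.07]
contact_force: [1.5, -0.3, 0.4]
finger_gap: 0.5
gripper_force: 0.0
```

```bash
python3 - <<'E'
from h import *
for c in('wrist','scene','side'): chk(594.2,131.9,c)
to(480.5,-285.5,170,11.4)
E
```

```text
wrist handle [590.1 131.3] [23.  23.2] top 92.3
scene handle [595.2 127.9] [21.7 22.7] top 91.7
side handle [589.3 130.9] [22.8 20. ] top 93.7
dp [-4.8  13.61 -0.7 ] turn [ 0.   -0.04 -0.92]
```

Emit:
arm_command(dp=[[-4.8, 13.61, -0.4], [-4.8, 13.61, -0.4], [-4.8, 13.61, -0.4], [-4.8, 13.61, -0.4], [-4.8, 13.61, -0.4], [-4.8, 13.61, -0.4], [-4.8, 13.61, -0.4], [-4.8, 13.61, -0.4], [-4.8, 13.61, -0.4], [-4.8, 13.61, -0.4], [-4.8, 13.61, -0.4], [-4.8, 13.61, -0.4]], turn=[[0, 0, -0.92], [0, 0, -0.92], [0, 0, -0.92], [0, 0, -0.92], [0, 0, -0.92], [0, 0, -0.92], [0, 0, -0.92], [0, 0, -0.92], [0, 0, -0.92], [0, 0, -0.92], [0, 0, -0.92], [0, 0, -0.92]], claw=[0.55, 0.55, 0.55, 0.55, 0.55, 0.55, 0.55, 0.55, 0.55, 0.55, 0.55, 0.55])

```text
clock: 17.35
tool_pos: [478.6, -284.8, 158.4]
ee_rot: [-3.14, 0.001, 0.199]
contact_force: [-0.5, 0.5, 0.1]
finger_gap: 0.548
gripper_force: 0.0
```

```bash
python3 - <<'E'
from h import *
s=arm.get_state(); print(s['tool_pos'])
chk(480.5,-285.5)
to(480,-285.5,130,11.4)
E
```

```text
[ 478.63442667 -284.84048901  158.35840745]
wrist handle [ 477.7 -284.5] [23.5 22.4] top 82.4
dp [0.03 0.03 0.95] turn [-0.01  0.    0.  ]
```

Emit:
arm_command(dp=[[0.01, 0.02, 1.2], [0.01, 0.02, 2.6], [0.01, 0.02, 3.88], [0.01, 0.02, 3.88], [0.01, 0.02, 3.88], [0.01, 0.02, 3.88], [0.01, 0.02, 3.88], [0.01, 0.02, 3.88], [0.01, 0.02, 3.88], [0.01, 0.02, 3.88], [0.01, 0.02, 3.88]], turn=[[0, 0, 0], [0, 0, 0], [0, 0, 0], [0, 0, 0], [0, 0, 0], [0, 0, 0], [0, 0, 0], [0, 0, 0], [0, 0, 0], [0, 0, 0], [0, 0, 0]], claw=[0.55, 0.55, 0.55, 0.55, 0.55, 0.55, 0, 0, 0, 0, 0])

```text
clock: 18.5
tool_pos: [480.0, -286.8, 44.1]
ee_rot: [3.14, -0.002, 0.198]
contact_force: [0.0, 1.9, 12.8]
finger_gap: 0.268
gripper_force: 58.1
```

```bash
python3 - <<'E'
from h import *
to(489.2,198.7,200,4)
E
```

```text
dp [  3.5  -15.8   -5.22] turn [ 0.01 -0.01  0.92]
```

Emit:
arm_command(dp=[[0, 0, -1.6], [0, 0, -3.2], [0, 0, -5.2], [3.5, -15.8, -5.2], [3.5, -15.8, -5.2], [3.5, -15.8, -5.2], [3.5, -15.8, -5.2], [3.5, -15.8, -5.2], [3.5, -15.8, -5.2], [3.5, -15.8, -5.2], [3.5, -15.8, -5.2], [3.5, -15.8, -5.2]], turn=[[0, 0, 0], [0, 0, 0], [0, 0, 0], [0, 0, 0.92], [0, 0, 0.92], [0, 0, 0.92], [0, 0, 0.92], [0, 0, 0.92], [0, 0, 0.92], [0, 0, 0.92], [0, 0, 0.92], [0, 0, 0.92]], claw=[0, 0, 0, 0, 0, 0, 0, 0, 0, 0, 0, 0])

```text
clock: 19.7
tool_pos: [487.8, 165.5, 198.8]
ee_rot: [-3.141, -0.001, 0.07]
contact_force: [1.6, -0.8, -1.0]
finger_gap: 0.261
gripper_force: 59.3
```

```bash
python3 - <<'E'
from h import *
to(489.2,198.7,190,4)
E
```

```text
dp [ 0.12 -1.1   0.29] turn [-0.   -0.01  0.  ]
```

Emit:
arm_command(dp=[[0.12, -1.1, 0.3], [0.12, -1.1, 0.3], [0.12, -1.1, 0.3], [0.12, -1.1, 0.3], [0.12, -1.1, 0.3]], turn=[[0, 0, 0], [0, 0, 0], [0, 0, 0], [0, 0, 0], [0, 0, 0]], claw=[0, 0, 0, 0, 0])

```text
clock: 20.2
tool_pos: [489.5, 195.6, 189.2]
ee_rot: [3.142, -0.0, 0.069]
contact_force: [-0.5, 0.2, -0.9]
finger_gap: 0.263
gripper_force: 59.2
```

```bash
python3 - <<'E'
from h import *
s=arm.get_state(); print(s['tool_pos'])
to(489.2,198.7,53.5,4)
E
```

```text
[489.47764147 195.61168351 189.22480204]
dp [-0.   -0.1   4.52] turn [ 0.   -0.   -0.01]
```

Emit:
arm_command(dp=[[0, -0.08, 1.5], [0, -0.08, 3], [0, -0.08, 4], [0, -0.08, 4.5], [0, -0.08, 4.5], [0, -0.08, 4.5], [0, -0.08, 4.5], [0, -0.08, 4.5], [0, -0.08, 4.5], [0, -0.08, 4.5], [0, -0.08, 2.8], [0, -0.08, 1.3]], turn=[[0, 0, 0], [0, 0, 0], [0, 0, 0], [0, 0, 0], [0, 0, 0], [0, 0, 0], [0, 0, 0], [0, 0, 0], [0, 0, 0], [0, 0, 0], [0, 0, 0], [0, 0, 0]], claw=[0, 0, 0, 0, 0, 0, 0.5, 0.5, 0.5, 0.5, 0.5, 0.5])

```text
clock: 21.4
tool_pos: [488.4, 198.8, 150.5]
ee_rot: [3.141, 0.003, 0.07]
contact_force: [0.5, -0.5, 0.7]
finger_gap: 0.498
gripper_force: 0.0
```

Emit:
arm_command(dp=[[0, 0, -1.5], [0, 0, -1.5], [0, 0, -1.5]], turn=[[0, 0, 0], [0, 0, 0], [0, 0, 0]], claw=[0.5, 0.5, 0.5])

```text
clock: 21.7
tool_pos: [489.6, 199.1, 195.9]
ee_rot: [-3.141, -0.002, 0.07]
contact_force: [0.0, -0.2, -1.0]
finger_gap: 0.498
gripper_force: 0.0
```

```bash
python3 - <<'E'
from h import *
for c in('scene','side'):
    for x,y in [(489,199),(494,125),(594,132),(589,206),(616,-292),(608,-179)]: chk(x,y,c)
snap('scene','s9.png'); snap('side','d9.png')
a=cv2.imread('pics/s9.png')[150:300,90:430]; cv2.imwrite('pics/s9c.png',cv2.resize(a,None,fx=2.3,fy=2.3))
a=cv2.imread('pics/d9.png')[190:330,150:350]; cv2.imwrite('pics/d9c.png',cv2.resize(a,None,fx=3,fy=3))
E
```

```text
scene handle [491.2 197.9] [21.5 23.3] top 91.4
scene handle [497.1 123.7] [19.4 22.1] top 90.9
scene handle [594.7 127.3] [21.1 22.9] top 91.3
scene handle [591.  205.1] [20.6 23.1] top 91.6
scene handle [ 617.4 -294.4] [21.7 22.1] top 81.7
scene handle [ 608.4 -182.1] [23.  21.5] top 81.9
side handle [485.7 199.9] [22.2 21.1] top 93.0
side handle [489.4 127.3] [21.9 21. ] top 93.5
side handle [585.1 133.1] [17.1  6.2] top 90.0
side handle [585.  207.1] [23.2 20.6] top 94.0
side handle [ 611.3 -293. ] [21.6 21.6] top 83.1
side handle [ 603.6 -179.9] [22.  20.6] top 84.7
```

View pics/s9c.png

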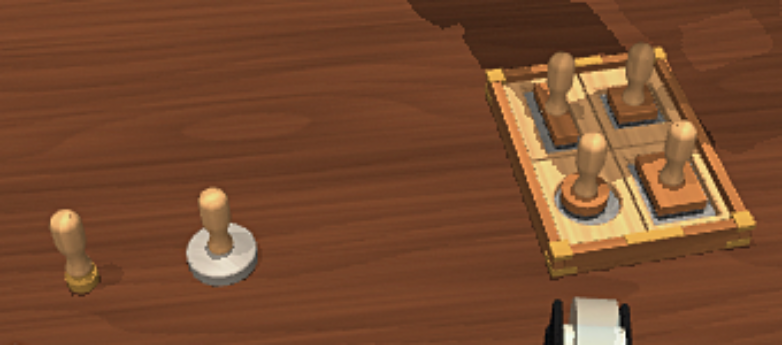

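View pics/d9c.png

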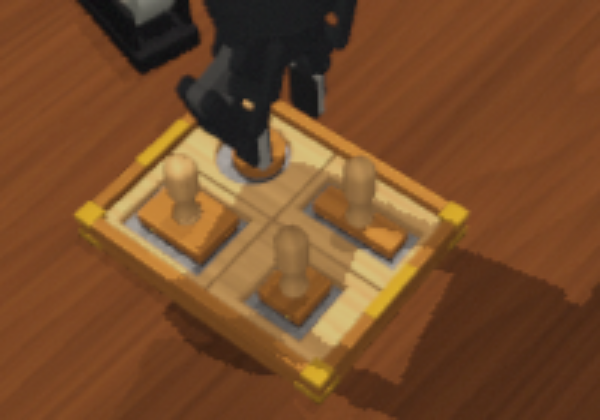

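Both views show all four stamps upright in their matching recesses, with felt showing around each mount. The wax seal at (70,250) and the paperweight at (215,240) in the scene crop have not moved.

```bash
python3 -c "
from cell import arm
print(arm.finish_job())"
```

```text
the job is handed in; nothing more can be done
None
```

The job is handed in: all four stamps stand upright and fully down in the recesses of their own shapes, the wax seal and paperweight were not moved, and the robot clock stood at about 22 s of the 93 s allowed. The hand-in reported no verdict.

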